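Try the carriage, load it with strike plates from the tip-up tray and send it home

ROBOT

A 6-joint arm with a two-finger parallel gripper is mounted at the origin on a cart in front of the work surface, level with it; the furniture and walls round the work are solid. World frame = base frame: x ahead of the robot, y to its left, z up, the work surface at z = 0. Lengths are in m, angles in rad, forces in N, time in s.
With the tool pointing down it reaches from about 0.3 to 0.825 m from the base axis. Payload 5.4 kg.
Tool frame: the origin (TCP) lies at the very end of the fingers, on their centre line; the grasp point (between the pads) lies 19 mm behind it; z points along the fingers, y is the line along which they close (so a half turn about z gives the same grasp; the last joint's range is limited). The gripper opens to 92 mm and grips with 3 to 60 N. Pads are 20 mm wide; open, the fingers measure 128 mm over their backs; the gripper's body (75 mm by 189 mm) begins 69 mm behind the grasp point.
Start: joints at [0.89, 0.158, 1.597, -0, 1.386, -0.21], TCP at [0.261, 0.512, 0.215] pointing down, gripper open.
Joint ranges: [-2.91, 2.91], [-0.94, 2.29], [0.18, 2.7], [-1.29, 4.43], [0.17, 2.64], [-3, 3]. Speed limits (rad/s): [2.57, 2.57, 3.14, 3.14, 3.14, 3.14].

INTERFACE

Orientations are given as a rotation vector (axis times angle).
In Python, from workcell import bot gives the robot as it stands. Calls block until the motion is done:
- bot.goto(position, orientation): joint-space move of the TCP to a pose.
- bot.line_to(position, rot=None, max_speed=0.15): straight line of the TCP; rot=None keeps the orientation; max_speed is the mean speed in m/s.
- bot.set_joints(angles): joint-space move.
- bot.set_gripper(opening, newtons=None): opening from 0.0 (shut) to 1.0 (fully open); newtons is the grip in N (None keeps the last); returns when the fingers have stopped.
- bot.hold(seconds).
- bot.inverse_kinematics(position, orientation): joint angles nearest the present ones, or None.
- bot.read_camera(name): name is "side" or "top" or "wrist"; returns a dict with "pixels" (400x640x3 uint8, blue, green, red), "fx", "fy", "cx", "cy" (pixels), "R" (3x3) and "t" (3): a world point X has camera coordinates R X + t. Camera axes: x right, y down, z forward; pixel columns grow to the right and rows downward; lengths in m; the calibration is good to about 2 mm. The wrist camera is an equidistant fisheye: a pixel r from the principal point sees the ray r / f radians off the axis. A picture is of the moment at which its call begins. There is no depth.
A pose or a line that the arm cannot do raises bot.MotionError and nothing moves.
- bot.job_done(): hands the job in; it is judged then, once.
Readings, each from a call of its own:
- bot.current_clock(): time.
- bot.current_joints(): joint angles.
- bot.current_joint_vel(): joint speeds.
- bot.current_effort(): joint torques, N m.
- bot.current_ee_pos(): TCP position.
- bot.current_tool_rot(): TCP orientation.
- bot.current_contact_force(): force on the tool from outside, world axes, zero at the start.
- bot.current_ft_torque(): the same for the moment, N m.
- bot.current_opening(): opening from 0.0 (shut) to 1.0 (fully open).
- bot.current_grip_force(): force on a finger pad.
Only numpy, scipy, OpenCV 4.12 (cv2) and the standard library are available. Lean on these libraries where they do the work, as an engineer would, in place of code of your own. Each camera call takes 0.05 s, during which the arm holds its last target. There are 200 camera calls.

TASK

First lift the yellow tape measure off the rail, put it on the bench clear of the rail, and run the empty orange carriage along its rail to the yellow stop and back to the end it started from, to see that it does not bind. Then tip up each strike plate lying in the blue and grey tray by pressing its overhanging end down onto the ramp, take it by the raised end and stand it on end, right down, in a pocket of its own in the carriage. When all plates are loaded, slide the carriage fully home against the yellow stop; leave the marker pen behind the tray alone.

Things in the scene. Friction and masses are not known exactly. Their poses are not given: they have to be found in the camera images.
- tray: Tip-up tray, fixed, 146 mm long (x) by 220 wide (y) by 74 high: grey deck, blue walls, aluminium ramp. Three bays side by side, 70 mm apart along its y, each 60 mm wide between 10 mm walls. Origin at bench height under the middle bay's pivot edge (where deck meets ramp); +x points away from the robot. Deck: 70 mm high, from x = -72 mm to 0. Ramp: see bay_0
- bay_0 (a point): Middle of the pivot edge of the -y bay, at deck height; axes as the tray's. From it a ramp falls at 55 degrees toward +x, 74 mm along the slope, to a small stop. A plate lies on the deck flush with the wall tops (74 mm high), so its edges cannot be gripped; its far end overhangs the ramp by 60 mm, its middle is 5 mm on the deck side of the pivot
- bay_1 (a point): The same point of the middle bay. Pressed down about 45 mm past the pivot, to some 40 mm below the deck, with under 10 N, a plate tips, slides down onto the ramp to the stop and stays there at 55 degrees when let go
- bay_2 (a point): The same point of the +y bay. A tipped plate's near end stands 56 mm out past the pivot edge, some 46 mm above the deck, and can be pinched by its two faces
- plate_a: Strike plate, brass-coloured (yellow), flat rectangular metal plate 130 x 56 x 4 mm with a 36 x 20 mm hole in its middle, 0.2 kg. Two or three of the three plates are present in a run, each in its own bay. Origin in the middle of its underside; its x runs along the 130 mm length, z is its face normal
- plate_b: Strike plate, steel-coloured (near white), flat rectangular metal plate 130 x 56 x 4 mm with a 36 x 20 mm hole in its middle, 0.2 kg. Two or three of the three plates are present in a run, each in its own bay. Origin in the middle of its underside; its x runs along the 130 mm length, z is its face normal
- plate_c: Strike plate, copper-coloured (orange), flat rectangular metal plate 130 x 56 x 4 mm with a 36 x 20 mm hole in its middle, 0.2 kg. Two or three of the three plates are present in a run, each in its own bay. Origin in the middle of its underside; its x runs along the 130 mm length, z is its face normal
- rail: Rail, fixed to the bench: dark steel strip 56 mm wide (x), 346 mm long (from y = -228 to +118 mm of its frame), 5 mm thick, with a yellow stop 26 mm high and 10 mm thick at its -y end. Its origin lies at bench height under the carriage's middle when the carriage joint is 0; z up, x away from the robot.
- carriage (a joint): Travel of the orange carriage along the rail's -y, in m: 0 is the loading end (it starts within 20 mm of it), 0.110 fully home at the yellow stop. It slides stiffly (some 3 N) and stays where it is left. The carriage is 216 mm long (y), 34 mm wide (x) and 73 mm high
- pocket_0 (a point): Middle of the floor of the pocket at the -y end of the carriage, 18 mm above the bench; moves with the carriage, axes as the rail's. Pockets are 70 mm apart in a row along y, each 64 mm long (y) by 12 wide (x)
- pocket_1 (a point): The same of the middle pocket. Walls rise 46 mm above the floor, then flare out to about 24 mm wide (x) at the mouth, 55 mm above the floor
- pocket_2 (a point): The same of the +y pocket. A plate stands in a pocket on its short edge, its middle 65 mm above the floor, and may lean a little
- carriage_knob (a point): Top of the carriage's steel knob, an upright pin 16 mm across, 73 mm high above the bench, bare from 20 mm up, 42 mm beyond the +y end of the carriage; it can be gripped from above or pushed
- tape_measure: Yellow and black tape measure 32 x 72 x 62 mm (its x, y, z), standing upright at first on the rail between the carriage and the yellow stop, in the carriage's way. Origin in the middle of its underside
- tape_center (a point): Middle of the tape measure, 31 mm above its underside; axes as its body's
- marker_1: Black and white marker pen, 132 mm long, a bystander lying behind the tray

How it is judged:
By the outcome, as a careful person would: the job done as asked, in the order asked, and still so for the second after the job is handed in, with the robot touching nothing.
Of plate_a, plate_b, plate_c only 2 to 3 are there at a start; the rules pass over those that are not, and their reading is None.
At some moment in a run one of tape_measure may be knocked a few centimetres aside while the robot is not near it.
It also fails if it takes over 210 s, if anything falls off the work surface, if the arm or the gripper's body presses on something with over 40 N, if the wrist force passes 120 N, or if a joint passes its speed limit or range.

## Working session

There is one attempt and no reset: what is moved stays moved. The work goes in short steps, each a Python script; the robot and the scene stay as the last script left them, time stands still between calls to the robot, and variables do not carry over. Pictures are saved under pics/ and viewed, at most 14 in all, crops included, and the job is handed in when it is done.

```bash
ls; mkdir -p pics
python3 - <<'E'
from workcell import bot
import cv2,numpy as np
for n in ("side","top","wrist"):
    c=bot.read_camera(n); cv2.imwrite(f"pics/{n}0.png",c["pixels"])
    np.savez(f"pics/{n}0.npz",**c)
    print(n,c["fx"],c["fy"],c["cx"],c["cy"],np.round(c["R"],3).tolist(),np.round(c["t"],3), np.round(-np.array(c["R"]).T@c["t"],3))
print(bot.current_clock(),bot.current_tool_rot(),bot.current_opening())
E
```

```text
pics
workcell.py
side 436.3890047212341 436.3890047212341 326.4390054671549 193.24442479867693 [[1.0, -0.016, 0.017], [0.003, -0.624, -0.781], [0.023, 0.781, -0.624]] [-0.545  0.114  1.22 ] [ 0.516 -0.89   0.86 ]
top 442.4365375827067 442.4365375827067 318.8861377589602 197.6596153701242 [[-0.007, -1.0, -0.027], [-0.984, 0.012, -0.176], [0.177, 0.026, -0.984]] [0.095 0.573 1.038] [0.381 0.062 1.125]
wrist 309.70691628693146 309.70691628693146 316.3153603660536 201.3657934016029 [[0.454, 0.891, -0.001], [0.864, -0.44, 0.246], [0.219, -0.112, -0.969]] [-0.575 -0.028  0.389] [0.2   0.544 0.383]
0.15 [-7.32563365e-01 -3.05437480e+00  1.97549120e-03] 0.9994677535449644
```

View pics/side0.png

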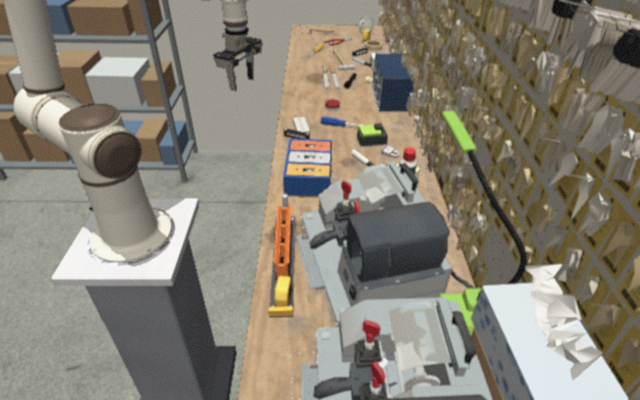

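View pics/top0.png

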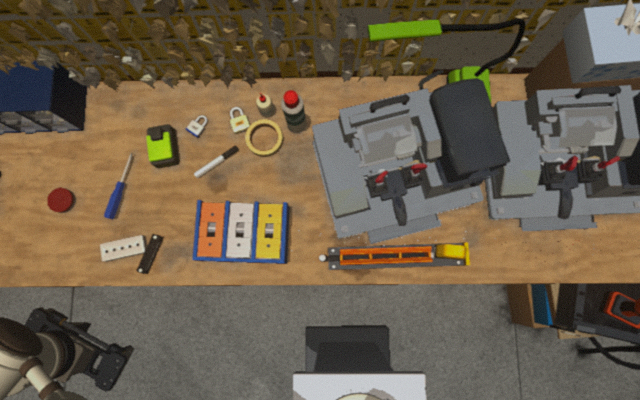

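```bash
cat > h.py <<'E'
import numpy as np, cv2
from scipy.spatial.transform import Rotation as Rn
from workcell import bot
def ray(c,px):
    px=np.atleast_2d(np.asarray(px,float)); u=(px-[float(c["cx"]),float(c["cy"])])
    if c.get("name")=="wrist":
        r=np.linalg.norm(u,axis=1,keepdims=True); th=r/float(c["fx"]); s=np.where(r>0,np.sin(th)/np.maximum(r,1e-9),1/float(c["fx"]))
        d=np.hstack([u*s,np.cos(th)])
    else: d=np.hstack([u/float(c["fx"]),np.ones((len(u),1))])
    R=np.array(c["R"]); return -R.T@np.array(c["t"]), d@R
def onz(c,px,z):
    o,d=ray(c,px); return o+d*((z-o[2])/d[:,2:3])
def tri(c1,p1,c2,p2):
    A=np.zeros((3,3));b=np.zeros(3);L=[]
    for c,p in((c1,p1),(c2,p2)):
        o,d=ray(c,p); d=d[0]/np.linalg.norm(d[0]); P=np.eye(3)-np.outer(d,d); A+=P;b+=P@o;L.append((o,P))
    x=np.linalg.solve(A,b); return x,max(np.linalg.norm(P@(x-o)) for o,P in L)
def proj(c,X):
    p=np.atleast_2d(X)@np.array(c["R"]).T+np.array(c["t"])
    if c.get("name")=="wrist":
        r=np.linalg.norm(p[:,:2],axis=1,keepdims=True); th=np.arctan2(r[:,0],p[:,2])[:,None]
        u=p[:,:2]/np.maximum(r,1e-9)*th*float(c["fx"])
    else: u=p[:,:2]/p[:,2:]*float(c["fx"])
    return u+[float(c["cx"]),float(c["cy"])]
def cam(n,save=None):
    c=dict(bot.read_camera(n)); c["name"]=n; c["pixels"]=np.array(c["pixels"])
    if save: cv2.imwrite(f"pics/{save}.png",c["pixels"]); np.savez(f"pics/{save}.npz",**c)
    return c
def load(f,n): c=dict(np.load(f"pics/{f}.npz")); c["name"]=n; return c
def tool(z,y):
    "rotvec with tool z and y axes given"
    z=np.array(z,float);z/=np.linalg.norm(z);y=np.array(y,float);y-=z*(y@z);y/=np.linalg.norm(y)
    return Rn.from_matrix(np.c_[np.cross(y,z),y,z]).as_rotvec()
def st(): 
    print("t",round(bot.current_clock(),1),"tcp",np.round(bot.current_ee_pos(),4),"F",np.round(bot.current_contact_force(),1),"op",round(bot.current_opening(),3),"g",round(bot.current_grip_force(),1))
E
python3 - <<'E'
from h import *
t=load("top0","top"); s=load("side0","side")
for n,p,z in [("tray corners",[(194,202),(288,204),(285,263),(193,261)],.074),("knob",[(323,258)],.073),("stop",[(466,264),(468,243)],.026),("tape",[(437,250),(466,250)],.067),("carr",[(341,256),(434,253)],.073),("edge",[(100,285),(540,285)],0),("free",[(60,240),(530,255)],0),("mach",[(365,240),(370,232),(445,213),(480,200)],0.03)]:
    print(n,np.round(onz(t,p,z)[:,:2],3).tolist())
print(tri(t,(365,240),s,(323,296)),tri(t,(323,258),s,(285,197)))
cv2.imwrite("pics/c1.png",np.vstack([cv2.resize(t["pixels"][185:285,300:500],(800,400),interpolation=2)]))
cv2.imwrite("pics/c2.png",cv2.resize(s["pixels"][130:330,240:440],(600,600),interpolation=2))
Rv=tool([0,0,-1],[1,0,0])
print(Rn.from_rotvec(bot.current_tool_rot()).as_matrix().round(2))
for y in (1,-1):
  for P in [(.38,.18,.3),(.38,-.15,.3)]:
    print(y,P,bot.inverse_kinematics(P,tool([0,0,-1],[y,0,0])))
E
```

```text
tray corners [[0.563, 0.393], [0.555, 0.164], [0.414, 0.17], [0.421, 0.389]]
knob [[0.425, 0.08]]
stop [[0.41, -0.267], [0.461, -0.275]]
tape [[0.442, -0.189], [0.442, -0.257]]
carr [[0.43, 0.038], [0.435, -0.18]]
edge [[0.365, 0.646], [0.358, -0.452]]
free [[0.48, 0.76], [0.432, -0.434]]
mach [[0.47, -0.023], [0.49, -0.036], [0.535, -0.222], [0.567, -0.31]]
(array([ 0.51434565, -0.04093969, -0.22698413]), np.float64(0.02319676304059696)) (array([0.42579649, 0.08058052, 0.06938206]), np.float64(0.00041539832385877225))
[[-0.89  0.45 -0.  ]
 [ 0.45  0.89 -0.  ]
 [ 0.   -0.   -1.  ]]
1 (0.38, 0.18, 0.3) [ 1.53208097e-01 -3.06683248e-01  1.86959426e+00 -4.44089210e-16
  1.57868164e+00  1.53208097e-01]
1 (0.38, -0.15, 0.3) [-6.73834907e-01 -3.41749950e-01  1.89636966e+00 -4.44089210e-16
  1.58697295e+00 -6.73834907e-01]
-1 (0.38, 0.18, 0.3) [ 1.53208097e-01 -3.06683248e-01  1.86959426e+00 -4.44089210e-16
  1.57868164e+00 -2.98838456e+00]
-1 (0.38, -0.15, 0.3) [-6.73834907e-01 -3.41749950e-01  1.89636966e+00 -4.44089210e-16
  1.58697295e+00  2.46775775e+00]
```

View pics/c2.png

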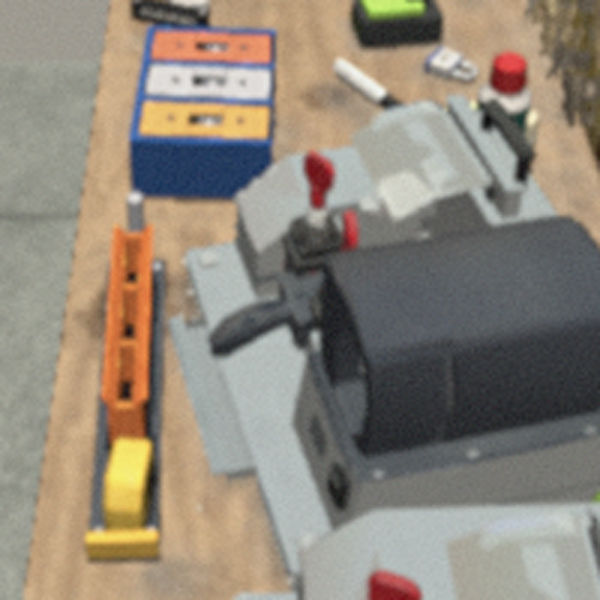

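Run:
```python
from h import *
t=load("top0","top"); s=load("side0","side")
print("handle",tri(t,(400,226),s,(312,247)),"motor",tri(t,(440,92),s,(347,215)),tri(t,(475,180),s,(362,277)))
D=tool([0,0,-1],[1,0,0])
for k,P in enumerate([(.46,.36,.24),(.46,.2,.24),(.44,0.0,.24),(.44,-.17,.24)]):
    bot.goto(P,D); cam("wrist",f"w{k}")
st()
a=[cv2.imread(f"pics/w{k}.png") for k in range(4)]
cv2.imwrite("pics/m.png",cv2.resize(np.vstack([np.hstack(a[:2]),np.hstack(a[2:])]),(800,500),interpolation=3))
```

```text
handle (array([ 0.50321767, -0.1055875 ,  0.05626114]), np.float64(0.002154401380370219)) motor (array([ 0.65934611, -0.17420726,  0.27138605]), np.float64(0.08479488446199004)) (array([ 0.6061156 , -0.26867798,  0.12919842]), np.float64(0.009408102721005647))
t 3.6 tcp [ 0.4404 -0.1682  0.2399] F [0.2 0.4 0.5] op 1.0 g 0.0
```

View pics/m.png

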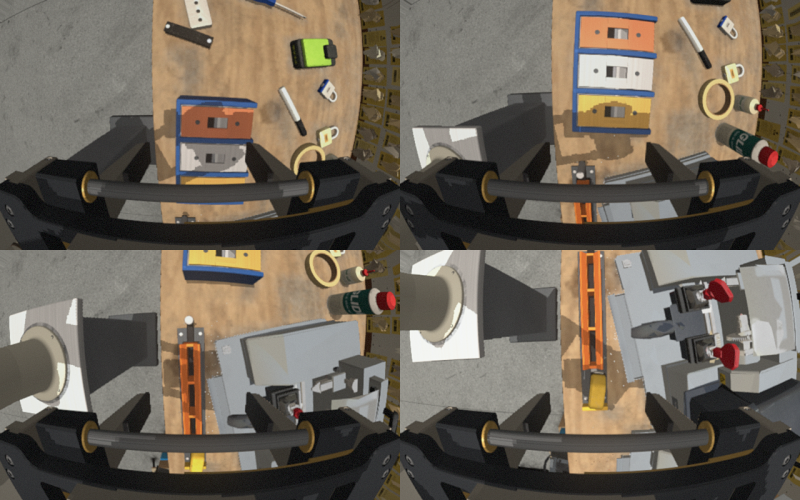

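```bash
cat > det.py <<'E'
from h import *
HSV={"orange":((4,120,90),(16,255,255)),"yellow":((20,110,90),(32,255,255)),"blue":((105,120,40),(125,255,255))}
def blobs(c,col,z,roi=None,minA=150):
    "blobs -> metric minAreaRect on plane z: centre, (long,short), angle of long side (deg from +x)"
    h=cv2.cvtColor(c["pixels"],cv2.COLOR_BGR2HSV)
    m=cv2.inRange(h,(0,0,150),(180,45,255)) if col=="white" else cv2.inRange(h,*HSV[col])
    m=cv2.morphologyEx(m,cv2.MORPH_CLOSE,np.ones((3,3),np.uint8)); out=[]
    for k in cv2.findContours(m,cv2.RETR_EXTERNAL,cv2.CHAIN_APPROX_NONE)[0]:
        if cv2.contourArea(k)<minA: continue
        k=k[:,0]; P=onz(c,k,z)
        (a,b),(w,hh),an=cv2.minAreaRect((P[:,:2]*1000).astype(np.float32))
        if w<hh: w,hh,an=hh,w,an+90
        if roi is None or (roi[0]<a/1000<roi[1] and roi[2]<b/1000<roi[3]):
            out.append((col,np.round([a,b,w,hh,(an+90)%180-90],1).tolist(),np.round(k.mean(0),1).tolist()))
    return out
E
python3 - <<'E'
from det import *
D=tool([0,0,-1],[1,0,0])
bot.goto((.44,-.28,.24),D); w5=cam("wrist","w5")
bot.goto((.46,.12,.24),D); w4=cam("wrist","w4")
w=[load(f"w{k}","wrist") for k in range(4)]+[w4,w5]; t=load("top0","top")
for nm,c in (("w1",w[1]),("w4",w4),("top",t)):
    for col in ("orange","white","yellow","blue"): print(nm,blobs(c,col,.074,(.35,.65,.1,.45)))
for nm,c in (("w2",w[2]),("w3",w[3]),("w5",w5),("top",t)):
    for col in ("orange","white","yellow"): print(nm,blobs(c,col,.073 if col!="yellow" else .067,(.36,.5,-.35,.12),60))
a=[w[2],w[3],w4,w5]
cv2.imwrite("pics/m2.png",np.hstack([w[3]["pixels"][:300,240:460],w5["pixels"][:300,240:460],w[2]["pixels"][:300,240:460]]))
E
```

```text
w1 [('orange', [495.6, 350.6, 129.2, 56.7, -2.6], [347.5, 54.2])]
w1 [('white', [492.2, 280.9, 130.9, 58.9, -2.7], [343.8, 115.6]), ('white', [499.7, 349.7, 20.6, 17.4, -0.5], [352.2, 54.5]), ('white', [635.0, 362.2, 73.7, 13.1, -55.3], [465.9, 54.2])]
w1 [('yellow', [491.0, 222.9, 128.7, 32.4, -2.3], [343.8, 164.6])]
w1 [('blue', [490.4, 281.3, 215.6, 142.3, 87.8], [328.7, 115.9])]
w4 [('orange', [494.9, 325.5, 129.1, 18.4, 2.6], [347.8, 4.2])]
w4 [('white', [495.8, 210.6, 22.7, 18.6, 0.1], [347.9, 105.1]), ('white', [492.3, 279.9, 131.0, 59.4, -2.2], [343.3, 44.0]), ('white', [644.0, 335.8, 40.3, 14.1, -55.7], [469.7, 12.2])]
w4 [('yellow', [490.7, 211.0, 128.9, 56.2, -2.5], [342.7, 104.7])]
w4 [('blue', [489.2, 250.9, 157.6, 142.2, 87.8], [328.0, 73.3])]
top [('orange', [576.3, 120.0, 1570.2, 535.9, 85.5], [301.0, 214.0])]
top [('white', [493.8, 279.5, 130.9, 57.0, -2.7], [239.6, 230.0])]
top [('yellow', [492.8, 209.6, 130.5, 57.2, -2.5], [268.8, 230.5])]
top [('blue', [491.4, 278.2, 218.1, 142.5, 87.7], [239.7, 237.9])]
w2 [('orange', [428.9, -45.1, 182.9, 37.4, -88.5], [305.8, 228.1])]
w2 [('white', [425.4, 84.7, 14.2, 14.0, 89.8], [301.7, 111.8])]
w2 [('yellow', [435.4, -215.8, 58.3, 48.5, -89.8], [313.3, 340.6])]
w3 [('orange', [429.6, -64.8, 216.9, 37.3, -88.6], [305.7, 95.9])]
w3 [('white', [373.6, -51.9, 38.1, 4.5, -89.9], [253.8, 82.8])]
w3 [('yellow', [433.2, -218.7, 71.2, 49.7, -85.7], [313.9, 231.5])]
w5 [('orange', [430.9, -121.8, 112.4, 37.0, -88.4], [306.9, 41.2])]
w5 [('white', [439.9, -187.3, 22.1, 14.5, -3.1], [313.1, 106.0]), ('white', [364.1, -82.2, 37.8, 22.8, 88.8], [248.7, 16.1])]
w5 [('yellow', [435.3, -231.0, 72.4, 49.3, -90.0], [313.1, 149.2])]
top []
top []
top [('yellow', [432.9, -224.9, 77.3, 53.9, -89.0], [455.3, 252.1])]
```

View pics/m2.png

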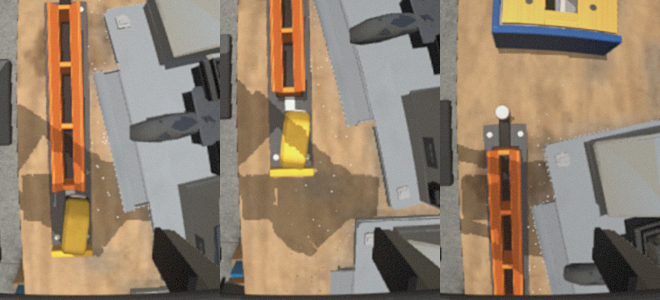

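Run:
```python
from det import *
w1=load("w1","wrist");w4=load("w4","wrist");w3=load("w3","wrist");w5=load("w5","wrist")
print("plate b z",tri(w1,(343.8,115.6),w4,(343.3,44.0)))
A=w3["pixels"][170:270,270:370];B=w5["pixels"][85:185,270:370]
cv2.imwrite("pics/m3.png",cv2.resize(np.hstack([A,B]),(800,400),interpolation=2))
```

```text
plate b z (array([0.49115987, 0.28081091, 0.064454  ]), np.float64(7.0887855636263555e-06))
```

View pics/m3.png

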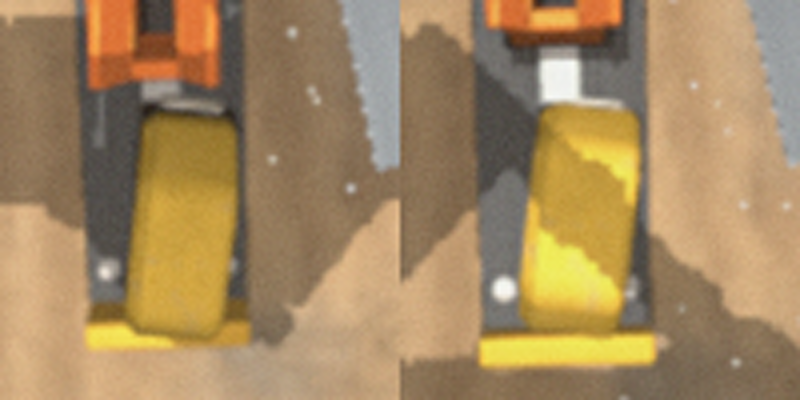

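Run:
```python
from det import *
w3=load("w3","wrist");w5=load("w5","wrist")
q3=np.array([(147,105),(237,112),(220,335),(130,330)])/4+[270,170]
q5=np.array([(140,106),(238,110),(220,328),(123,325)])/4+[270,85]
for c,q in ((w3,q3),(w5,q5)): print(onz(c,q,.067)[:,:2].round(4).tolist(),onz(c,q.mean(0),.067).round(4))
for i in range(4): print(tri(w3,q3[i],w5,q5[i])[0].round(4))
s=np.array([(80,335),(255,332),(255,362),(80,365)])/4+[270,85]
print("stop",onz(w5,s,.026).round(4)[:,:2].tolist())
```

```text
[[0.4304, -0.1799], [0.456, -0.1819], [0.4518, -0.2509], [0.4247, -0.2493]] [[ 0.4408 -0.2144  0.067 ]]
[[0.4289, -0.1953], [0.4556, -0.1964], [0.4509, -0.257], [0.4239, -0.2562]] [[ 0.4399 -0.2261  0.067 ]]
[ 0.4278 -0.1929  0.0116]
[ 0.458  -0.1944  0.0154]
[ 0.452  -0.2598  0.0469]
[ 0.4232 -0.2592  0.0444]
stop [[0.4084, -0.2648], [0.4631, -0.2639], [0.4632, -0.2734], [0.4082, -0.2743]]
```

Run:
```python
from h import *
D=tool([0,0,-1],[np.cos(np.radians(-4.5)),np.sin(np.radians(-4.5)),0])
bot.set_gripper(.52,25)
bot.goto((.440,-.221,.16),D)
bot.line_to((.440,-.221,.037),max_speed=.08); st()
bot.set_gripper(0,25); st()
bot.line_to((.440,-.221,.13)); st()
D2=tool([0,0,-1],[1,0,0])
bot.line_to((.428,-.40,.13),D2,max_speed=.2)
bot.line_to((.428,-.40,.035),max_speed=.08); st()
bot.line_to((.428,-.40,.0325),max_speed=.02); st()
bot.set_gripper(.55); bot.line_to((.428,-.40,.17)); st()
bot.goto((.43,-.24,.24),D2)
cam("wrist","x0"); cam("top","x0t")
c=np.vstack([cv2.imread("pics/x0.png")[:300,160:480],cv2.imread("pics/x0t.png")[190:290,280:600]])
cv2.imwrite("pics/x0m.png",c)
```

```text
t 9.4 tcp [ 0.4404 -0.2213  0.0375] F [-0.   0.4 -0.5] op 0.516 g 0.0
t 9.8 tcp [ 0.4401 -0.2211  0.0372] F [-0.6  1.2  2.6] op 0.329 g 24.7
t 10.6 tcp [ 0.4393 -0.2204  0.1288] F [-0.   0.1 -3.3] op 0.33 g 24.7
t 13.0 tcp [ 0.4284 -0.4005  0.0357] F [ 0.2 -0.6 -1.5] op 0.329 g 24.7
t 13.3 tcp [ 0.428  -0.4     0.0325] F [-0.2  0.1 -2.5] op 0.325 g 24.7
t 14.8 tcp [ 0.4275 -0.3994  0.1687] F [ 0.2 -0.7 -0.4] op 0.548 g 0.0
```

View pics/x0m.png

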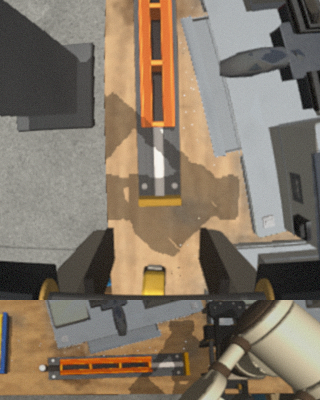

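```bash
cat > slide.py <<'E'
from h import *
d=np.array([.0244,-.9997,0]); Dr=tool([0,0,-1],[.9997,.0244,0])
def push_home(p0,n0,nmax,step=.0015,Fm=9):
    "from p0 along d: n0 metres freely, then small steps until force"
    p0=np.array(p0); bot.line_to(p0+d*n0,max_speed=.06); s=n0
    while s<nmax:
        s+=step; bot.line_to(p0+d*s,max_speed=.02)
        f=np.array(bot.current_contact_force())@d
        if f<-Fm: break
    print("home at",round(s,4),"f",round(f,1)); return s
E
python3 - <<'E'
from slide import *
k=np.array([.4257,.0848,.04])
bot.set_gripper(.4,20)
bot.goto(k+[0,0,.12],Dr); bot.line_to(k,max_speed=.08); st()
bot.set_gripper(0,20); st()
s=push_home(k,.082,.102); st(); cam("wrist","s1")
p=np.array(bot.current_ee_pos())
e=p-d*.1075; e[2]=.04
bot.line_to(e,max_speed=.06); st(); np.save("home.npy",p)
bot.set_gripper(.4); st()
bot.line_to(e+[0,0,.14])
D=tool([0,0,-1],[1,0,0])
bot.goto((.44,.05,.24),D); cam("wrist","s2"); bot.goto((.44,-.13,.24),D); cam("wrist","s3")
from det import blobs
for n in("s2","s3"):
    c=load(n,"wrist"); print(n,[blobs(c,col,.073,(.36,.5,-.35,.14),60) for col in("orange","white")])
E
```

```text
t 19.0 tcp [0.4262 0.0848 0.0405] F [-0.   0.2 -0. ] op 0.4 g 0.0
t 19.4 tcp [0.4246 0.0848 0.04  ] F [-4.8 -1.   5.1] op 0.171 g 20.0
home at 0.094 f -12.2
t 22.9 tcp [ 0.4269 -0.0066  0.04  ] F [-4.6 12.1  8. ] op 0.168 g 20.0
t 25.0 tcp [0.4242 0.1011 0.04  ] F [-4.5 -1.9  5.1] op 0.168 g 20.0
t 25.5 tcp [0.4245 0.101  0.04  ] F [-0.1 -0.  -0. ] op 0.399 g 0.0
s2 [[('orange', [431.4, -145.0, 36.6, 22.9, 0.4], [309.4, 329.4]), ('orange', [427.6, -10.3, 155.3, 37.5, -88.4], [305.2, 235.1])], [('white', [434.4, -169.0, 39.5, 10.4, -87.7], [311.8, 343.8]), ('white', [472.6, -49.5, 74.1, 18.5, -81.9], [342.2, 265.5]), ('white', [424.9, 101.3, 14.6, 14.6, -63.7], [301.5, 140.9])]]
s3 [[('orange', [429.2, -48.8, 217.0, 37.4, -88.6], [306.1, 115.8])], [('white', [435.4, -192.9, 75.5, 10.9, -89.3], [311.3, 240.8])]]
```

```bash
cat > tip.py <<'E'
from h import *
yw=np.radians(-2.3); xd=np.array([np.cos(yw),np.sin(yw),0]); yd=np.array([-np.sin(yw),np.cos(yw),0]); up=np.array([0,0,1.])
b0=np.array([.4926,.2803,.07])+.005*xd
piv=lambda i: b0+yd*.07*(i-1)
def tip(i):
    Dp=tool([0,0,-1],-yd if False else yd)
    bot.set_gripper(0,20)
    p=piv(i)+.045*xd
    bot.goto(p+up*.06,Dp); bot.line_to(p+up*.012,max_speed=.1)
    z=.012
    while z>-.039:
        z-=.003; bot.line_to(p+up*z,max_speed=.03); f=bot.current_contact_force()[2]
        print(round(z,3),round(f,1),end="; ")
        if f>14: break
    bot.hold(.2); bot.line_to(p+up*.08,max_speed=.1); print(); st()
E
python3 - <<'E'
from tip import *
a=np.radians(55); zt=np.cos(a)*xd-np.sin(a)*up; n=np.sin(a)*xd+np.cos(a)*up
for i in range(3):
    print([bot.inverse_kinematics(piv(i)+zt*(-s)+.002*n,tool(zt,n)) is not None for s in (.026,.1,.16)],bot.inverse_kinematics(piv(i)+.045*xd,tool([0,0,-1],yd)),bot.inverse_kinematics(piv(i)+.045*xd,tool([0,0,-1],-yd)))
tip(0)
bot.goto((.45,.10,.30),tool([0,0,-1],[1,0,0])); cam("wrist","t0w"); cam("side","t0s")
c=cv2.imread("pics/t0s.png")[110:260,240:390]; d=cv2.imread("pics/t0w.png")[:300,200:500]
cv2.imwrite("pics/t0m.png",np.hstack([cv2.resize(c,(400,400),interpolation=2),cv2.resize(d,(400,400))]))
E
```

```text
[True, True, True] [ 1.59640529e-01  3.20102523e-01  1.70804883e+00 -4.44089210e-16
  1.11344130e+00 -1.37101323e+00] [ 1.59640529e-01  3.20102523e-01  1.70804883e+00 -4.44089210e-16
  1.11344130e+00  1.77057943e+00]
[True, True, True] [ 2.76013979e-01  3.92225426e-01  1.61425828e+00 -4.44089210e-16
  1.13510895e+00 -1.25463978e+00] [ 2.76013979e-01  3.92225426e-01  1.61425828e+00 -4.44089210e-16
  1.13510895e+00  1.88695288e+00]
[True, True, True] [ 3.81898392e-01  4.78383012e-01  1.49727205e+00 -4.44089210e-16
  1.16593759e+00 -1.14875536e+00] [ 3.81898392e-01  4.78383012e-01  1.49727205e+00 -4.44089210e-16
  1.16593759e+00  1.99283729e+00]
0.009 0.4; 0.006 0.1; 0.003 1.3; 0.0 -0.7; -0.003 -0.0; -0.006 1.1; -0.009 0.8; -0.012 0.9; -0.015 0.1; -0.018 0.2; -0.021 -0.0; -0.024 1.0; -0.027 0.9; -0.03 0.0; -0.033 1.2; -0.036 5.5; -0.039 9.6; 
t 36.3 tcp [0.5391 0.2083 0.1491] F [-0.5 -0.1  0.5] op 0.003 g 0.0
```

View pics/t0m.png

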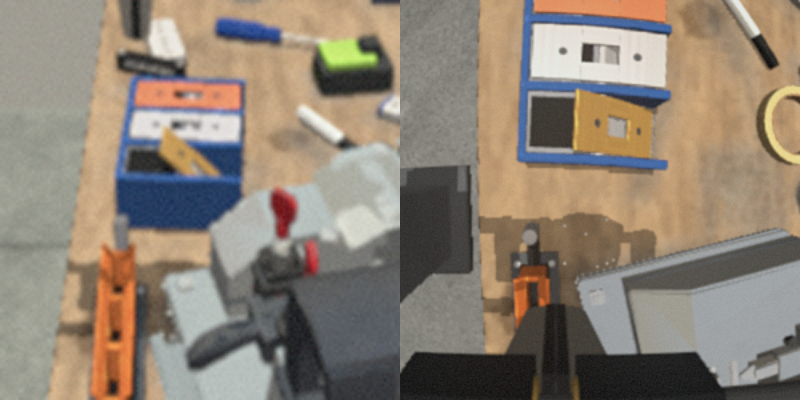

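```bash
cat > load.py <<'E'
from tip import *
from slide import d, Dr
a=np.radians(55); zt=np.cos(a)*xd-np.sin(a)*up; n=np.sin(a)*xd+np.cos(a)*up; Dt=tool(zt,n)
car=np.array([.4285,-.0489,.018]); ry=-d
pocket=lambda j: car+ry*.07*(j-1)
def grab(i,s=.026,dy=0.):
    g=piv(i)+.002*n+yd*dy-zt*s
    bot.set_gripper(.2,30)
    bot.goto(g-zt*.07,Dt); bot.line_to(g,max_speed=.08); st()
    bot.set_gripper(0,30); st()
    bot.line_to(g-zt*.10,max_speed=.1); st()
    bot.line_to(np.r_[(g-zt*.10)[:2],.29],max_speed=.15)
def over(j,z=.275): 
    bot.goto(np.r_[pocket(j)[:2],z],Dr)
E
python3 - <<'E'
from load import *
w=load("t0w","wrist"); s=load("t0s","side")
print(onz(w,[(330.5,69),(330.5,114)],.116).round(4).tolist(), (piv(0)-zt*.056).round(4))
print(tri(w,(330.5,69),s,(301.9,157.6)))
grab(0); over(0); st(); bot.line_to(np.r_[pocket(0)[:2],.20]); 
cam("side","g0s"); cam("top","g0t"); cam("wrist","g0w")
A=cv2.imread("pics/g0s.png")[130:280,220:370];B=cv2.imread("pics/g0w.png")[:300,200:500]
cv2.imwrite("pics/g0m.png",np.hstack([cv2.resize(A,(400,400),interpolation=2),cv2.resize(B,(400,400))]))
E
```

```text
[[0.4664, 0.2335, 0.116], [0.4665, 0.1815, 0.116]] [0.4627 0.2114 0.1159]
(array([0.46891782, 0.23653328, 0.100032  ]), np.float64(0.001796199797270195))
t 40.0 tcp [0.4817 0.2107 0.0928] F [ 0.9 -0.8 -0.6] op 0.202 g 0.2
t 40.3 tcp [0.4827 0.2111 0.0939] F [ 1.5 -1.4  1.6] op 0.048 g 29.6
t 41.5 tcp [0.4237 0.2127 0.1732] F [-0.1 -0.6 -2.5] op 0.04 g 30.0
t 43.6 tcp [ 0.4302 -0.1181  0.2746] F [ 0.1 -0.8 -3.2] op 0.045 g 30.0
```

View pics/g0m.png

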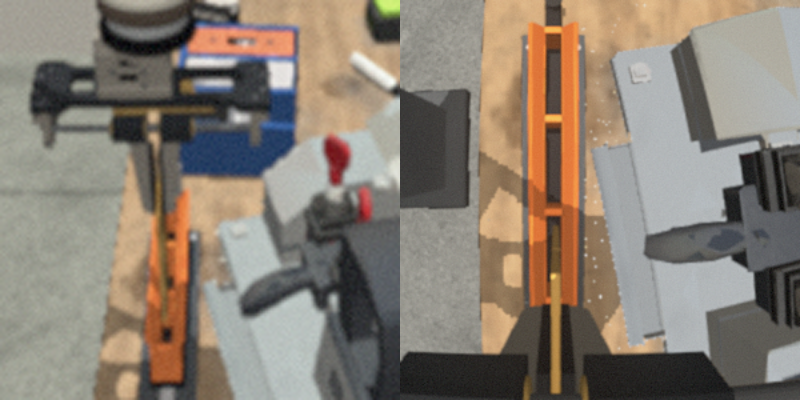

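```bash
cat >> load.py <<'E'
def insert(j,z1=.119,Fm=6,tcp=None):
    p=pocket(j) if tcp is None else tcp; z=.205
    while z>z1:
        z-=.004 if z>.132 else .002
        bot.line_to(np.r_[p[:2],z],max_speed=.05); F=np.array(bot.current_contact_force())
        if z<.19: print(round(z,3),F.round(1),end="; ")
        if F[2]-F0[2]>Fm: break
    print(); st(); return z
F0=np.array([0,0,-2.5])
E
python3 - <<'E'
from load import *
w=load("g0w","wrist")
print("bottom edge +y corner",onz(w,[(315.5,205)],.096).round(4),"expected",(pocket(0)+ry*.028).round(4))
z=insert(0)
E
```

```text
bottom edge +y corner [[ 0.4316 -0.1232  0.096 ]] expected [ 0.4295 -0.0909  0.018 ]
0.189 [-0.3 -0.  -2.1]; 0.185 [-0.1  0.4 -2.2]; 0.181 [ 0.2  0.5 -1.2]; 0.177 [-0.5  0.9 -2.7]; 0.173 [ 0.7 -0.1 -2.1]; 0.169 [ 0.4 -0.  -2.7]; 0.165 [-0.7 -0.8 -1.9]; 0.161 [ 0.3 -0.3 -3.5]; 0.157 [-0.1 -0.4 -2.2]; 0.153 [ 1.  -0.6 -1.9]; 0.149 [-0.1 -0.7 -2.3]; 0.145 [ 0.2 -0.4 -2.3]; 0.141 [ 0.4 -0.7 -2.1]; 0.137 [-0.3  0.1 -2.3]; 0.133 [-0.6 -0.2 -2.6]; 0.129 [-2.7  0.4 14.2]; 
t 49.2 tcp [ 0.4325 -0.1202  0.1325] F [-2.7  0.4 14.2] op 0.038 g 30.1
```

Run:
```python
from load import *
cam("side","i0s"); w=cam("wrist","i0w"); st()
A=cv2.imread("pics/i0s.png")[150:270,230:350];B=cv2.imread("pics/i0w.png")[150:390,220:460]
cv2.imwrite("pics/i0m.png",np.hstack([cv2.resize(A,(400,400),interpolation=2),cv2.resize(B,(400,400))]))
```

```text
t 49.3 tcp [ 0.4325 -0.1202  0.1326] F [-2.1  1.1 15.4] op 0.04 g 30.1
```

View pics/i0m.png

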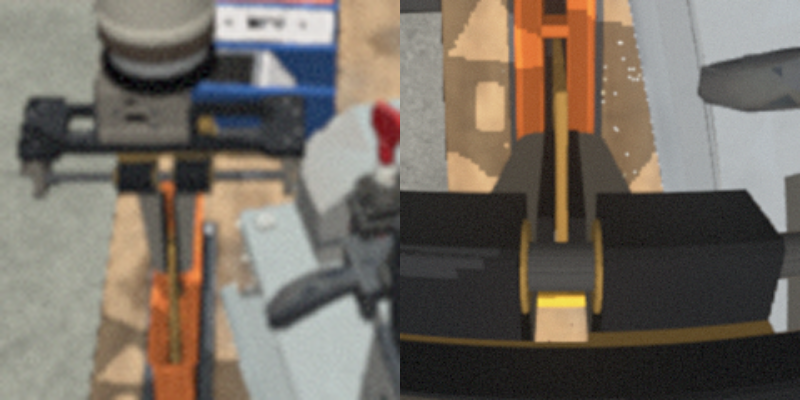

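Run:
```python
from load import *
bot.line_to(np.r_[pocket(0)[:2],.1325],max_speed=.03); st()
bot.set_gripper(.22); bot.hold(.3); st()
p=np.array(bot.current_ee_pos()); bot.line_to(p+[0,0,.09],max_speed=.1)
bot.goto((.43,.03,.26),Dr); w=cam("wrist","r0w"); s=cam("side","r0s"); t=cam("top","r0t")
A=s["pixels"][150:270,230:350];B=w["pixels"][100:340,190:430]
cv2.imwrite("pics/r0m.png",np.hstack([cv2.resize(A,(400,400),interpolation=2),cv2.resize(B,(400,400))]))
```

```text
t 49.6 tcp [ 0.4304 -0.119   0.1327] F [-0.9  0.7  1.3] op 0.04 g 30.0
t 50.3 tcp [ 0.4302 -0.1189  0.1325] F [-0.3 -1.  -0.1] op 0.222 g 0.0
```

View pics/r0m.png

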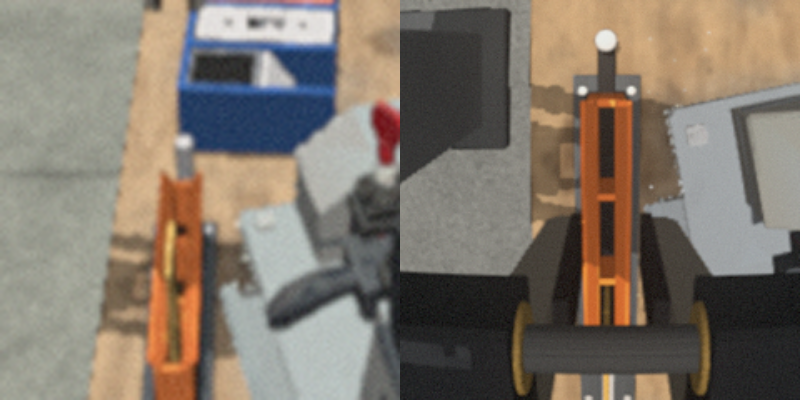

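Run:
```python
from load import *
t=load("r0t","top"); s=load("r0s","side")
for z in (.148,.158):
    P=pocket(0)+np.outer([-.028,.028],ry); P[:,2]=z
    print(z,"top",proj(t,P).round(1).tolist(),"side",proj(s,P).round(1).tolist())
A=s["pixels"][205:265,265:325];B=t["pixels"][225:285,370:430]
cv2.imwrite("pics/r1m.png",np.hstack([cv2.resize(A,(400,400),interpolation=0),cv2.resize(B,(400,400),interpolation=0)]))
```

```text
0.148 top [[426.6, 253.1], [400.9, 253.9]] side [[279.9, 232.3], [280.9, 216.4]]
0.158 top [[427.6, 252.8], [401.6, 253.7]] side [[279.7, 229.1], [280.7, 213.3]]
```

View pics/r1m.png

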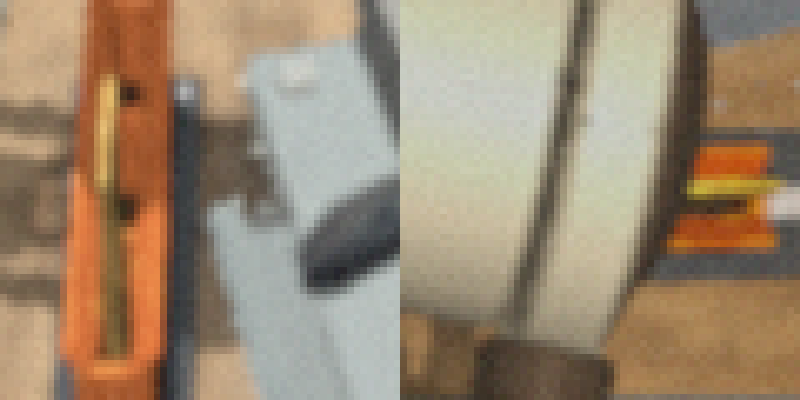

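```bash
cat > meas.py <<'E'
from load import *
def edge(i,col):
    "raised (near) edge of tipped plate i from two wrist views: (x,z) by intersecting rays in the x-z plane"
    D=tool([0,0,-1],[1,0,0]); L=[]; yc=piv(i)[1]
    for x in (.36,.50):
        bot.goto((x,yc-.06,.30),D); c=cam("wrist"); h=cv2.cvtColor(c["pixels"],cv2.COLOR_BGR2HSV)
        m=cv2.inRange(h,(0,0,165),(180,40,255)) if col=="white" else cv2.inRange(h,(4,120,60),(17,255,255))
        u,v=proj(c,piv(i)+[-.0,0,.02])[0]; 
        q=proj(c,piv(i)+np.array([[-.09,-.04,.03],[.05,.04,-.01]]))
        msk=np.zeros_like(m); x0,x1=sorted(q[:,0].astype(int)); y0,y1=sorted(q[:,1].astype(int)); msk[y0:y1,x0:x1]=255; m&=msk
        k=max(cv2.findContours(m,cv2.RETR_EXTERNAL,cv2.CHAIN_APPROX_NONE)[0],key=cv2.contourArea)[:,0]
        r=np.median(k[:,1]); rows=np.unique(k[:,1]); rr=rows[(rows>rows.min()+8)&(rows<rows.max()-8)]
        e=np.array([(k[k[:,1]==a][:,0].min(),a) for a in rr]); e=e[np.argsort(e[:,0])][:len(e)//2+1]
        p=np.array([np.median(e[:,0]),rows.mean()]); print(x,"px",p.round(1),"bbox",cv2.boundingRect(k),"area",cv2.contourArea(k))
        o,d_=ray(c,p); L.append((o,d_[0])); yr=[onz(c,[(p[0],rows.min())],.1)[0,1],onz(c,[(p[0],rows.max())],.1)[0,1]]; print(" y range at .1",np.round(yr,4))
    (o1,d1),(o2,d2)=L
    A=np.array([[d1[0],-d2[0]],[d1[2],-d2[2]]]); t=np.linalg.solve(A,[o2[0]-o1[0],o2[2]-o1[2]])
    P=o1+t[0]*d1; print("edge x,z",P.round(4),"expected",(piv(i)-zt*.056).round(4)); return P
E
python3 - <<'E'
from meas import *
bot.goto((.50,.20,.30),tool([0,0,-1],yd)); tip(1); edge(1,"white"); st()
E
```

```text
0.009 1.0; 0.006 -0.6; 0.003 -0.1; 0.0 -0.2; -0.003 -0.5; -0.006 -0.2; -0.009 1.1; -0.012 -0.4; -0.015 -0.0; -0.018 -0.2; -0.021 0.0; -0.024 -0.5; -0.027 -0.2; -0.03 1.4; -0.033 5.5; -0.036 9.5; -0.039 13.4; 
t 60.9 tcp [0.542  0.2781 0.149 ] F [ 0.4 -0.1 -0.7] op 0.007 g 0.0
0.36 px [407. 133.] bbox (406, 111, 42, 45) area 1476.0
 y range at .1 [0.3086 0.2546]
0.5 px [292. 131.] bbox (260, 108, 92, 47) area 2495.5
 y range at .1 [0.3092 0.2542]
edge x,z [0.4714 0.2816 0.0992] expected [0.4655 0.2814 0.1159]
t 63.0 tcp [0.4993 0.2203 0.2998] F [0.3 1.5 0.4] op 0.003 g 0.0
```

```bash
cat > go.py <<'E'
from meas import *
def grab2(i,s=.021,ang=53,op=.14,dy=0.):
    a=np.radians(ang); z=np.cos(a)*xd-np.sin(a)*up; nn=np.sin(a)*xd+np.cos(a)*up; D=tool(z,nn)
    g=piv(i)+.002*nn+yd*dy-z*s
    bot.set_gripper(op,35); bot.goto(g-z*.07,D); bot.line_to(g-z*.01,max_speed=.08); st()
    bot.line_to(g,max_speed=.04); st()
    F=np.array(bot.current_contact_force())
    if np.linalg.norm(F)>12: print("CONTACT"); return False
    bot.set_gripper(0,35); st()
    if bot.current_opening()<.025: print("MISSED"); return False
    bot.line_to(g-z*.10,max_speed=.08); st()
    bot.line_to(np.r_[(g-z*.10)[:2],.29],max_speed=.15); return True
E
python3 - <<'E'
from go import *
if grab2(1):
    over(1); bot.line_to(np.r_[pocket(1)[:2],.21]); st(); insert(1)
E
```

```text
t 65.1 tcp [0.4809 0.2809 0.0964] F [ 0.1 -1.  -0.2] op 0.14 g 0.0
t 65.5 tcp [0.4865 0.2804 0.0877] F [ 0.2 -0.3  0.2] op 0.139 g 0.0
t 65.9 tcp [0.4863 0.2805 0.0878] F [-1.4 -0.2 -0.2] op 0.003 g 0.6
MISSED
```

Run:
```python
from go import *
p=np.array(bot.current_ee_pos()); bot.line_to(p+[-.05,0,.07])
bot.goto((.50,.18,.30),tool([0,0,-1],[1,0,0])); w=cam("wrist","q1w"); s=cam("side","q1s"); st()
A=s["pixels"][120:210,270:360];B=w["pixels"][40:260,200:420]
cv2.imwrite("pics/q1m.png",np.hstack([cv2.resize(A,(400,400),interpolation=2),cv2.resize(B,(400,400),interpolation=2)]))
```

```text
t 67.5 tcp [0.4983 0.1807 0.2976] F [-0.   0.7 -0.9] op 0.007 g 0.0
```

View pics/q1m.png

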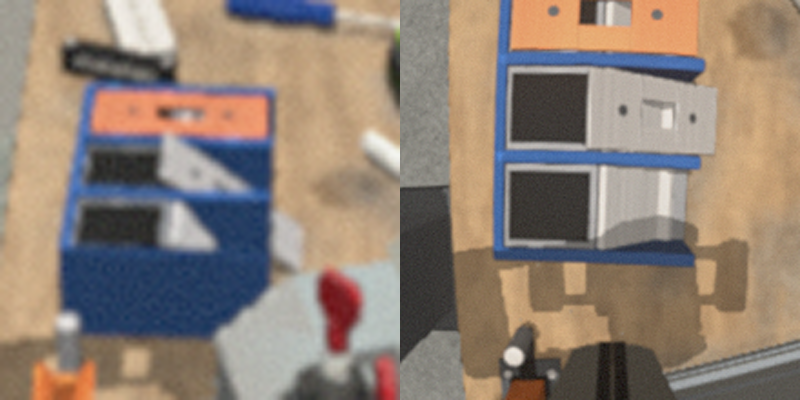

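Run:
```python
from go import *
w=load("q1w","wrist"); t=load("top0","top")
print("marker",onz(t,[(197,175),(238,149)],.008).round(3)[:,:2].tolist())
print("ring etc",onz(t,[(246,140),(238,125)],.005).round(3)[:,:2].tolist())
f=lambda p:np.array([(p[0]-400)*.55+200,p[1]*.55+40])
print("piv",piv(1)); print("low end z=.003",onz(w,[f((717,88)),f((714,153))],.003).round(4)[:,:2].tolist())
print("tray far end z.074",onz(w,[f((700,160))],.074).round(4)[:,:2])
print("hole c z.035",onz(w,[f((659,115))],.035).round(4)[:,:2])
for x in (.13,.07): print(bot.inverse_kinematics(np.r_[(piv(1)+xd*x)[:2],.006],tool([0,0,-1],yd)))
```

```text
marker [[0.645, 0.409], [0.714, 0.303]]
ring etc [[0.739, 0.283], [0.781, 0.305]]
piv [0.49759597 0.28009934 0.07      ]
low end z=.003 [[0.5863, 0.305], [0.5842, 0.2504]]
tray far end z.074 [[0.5615 0.2451]]
hole c z.035 [[0.5358 0.2788]]
[ 2.36957325e-01  6.48864915e-01  1.39103866e+00 -4.44089210e-16
  1.10168907e+00 -1.29369643e+00]
[ 2.63495373e-01  5.31786079e-01  1.56611831e+00 -4.44089210e-16
  1.04368826e+00 -1.26715838e+00]
```

Run:
```python
from go import *
Dp=tool([0,0,-1],yd); q=lambda x,z:np.r_[(piv(1)+xd*x-yd*.001)[:2],z]
bot.goto(q(.115,.12),Dp); bot.line_to(q(.115,.007),max_speed=.08); st()
x=.100; bot.line_to(q(x,.007),max_speed=.05)
while x>.067:
    x-=.003; bot.line_to(q(x,.007),max_speed=.03); F=np.array(bot.current_contact_force()); print(round(x,3),F.round(1),end="; ")
    if F[0]>15: break
print(); st(); bot.hold(.2)
bot.line_to(q(x+.03,.007),max_speed=.05); bot.line_to(q(x+.03,.16)); 
np.save("e1.npy",edge(1,"white")); st()
w=cam("wrist","q2w"); s=cam("side","q2s")
```

```text
t 70.4 tcp [0.613  0.2746 0.0077] F [-0.7  0.2 -0.1] op 0.005 g 0.0
0.097 [0.3 0.6 0.1]; 0.094 [-0.6  0.8 -0. ]; 0.091 [ 0.3 -0.   0.5]; 0.088 [2.5 0.4 1. ]; 0.085 [2.9 0.4 1.4]; 0.082 [2.9 0.2 3.8]; 0.079 [4.8 0.3 3.2]; 0.076 [ 7.9 -0.4  2.1]; 0.073 [11.4 -1.1 -0.2]; 0.07 [15.3 -1.7  1.6]; 
t 73.3 tcp [0.5732 0.2763 0.0096] F [15.3 -1.7  1.6] op 0.002 g 5.7
0.36 px [410. 133.] bbox (409, 112, 41, 43) area 1414.0
 y range at .1 [0.3076 0.2559]
0.5 px [298.  130.5] bbox (261, 108, 91, 46) area 2195.0
 y range at .1 [0.3091 0.2553]
edge x,z [0.4781 0.2816 0.0904] expected [0.4655 0.2814 0.1159]
t 77.5 tcp [0.4994 0.2203 0.2998] F [-0.2 -0.  -0.4] op 0.007 g 0.0
```

Run:
```python
from go import *
D=tool([0,0,-1],[1,0,0])
bot.goto((.36,.22,.24),D); v=cam("wrist","q3a")
bot.goto((.52,.22,.24),D); w=cam("wrist","q3b"); s=cam("side","q3s")
out=[]
for c in (v,w):
    q=proj(c,piv(1)+np.array([-.015,0,.02]))[0].astype(int); print(q); x0,y0=q[0]-65,max(q[1]-65,0); print("org",x0,y0)
    out.append(cv2.resize(c["pixels"][y0:y0+130,x0:x0+130],(390,390),interpolation=1))
q=proj(s,piv(1)+np.array([-.015,0,.02]))[0].astype(int); print(q,"org",q-[25,12])
S=cv2.resize(s["pixels"][q[1]-12:q[1]+13,q[0]-25:q[0]+50],(600,200),interpolation=1)
M=np.zeros((600,800,3),np.uint8); M[:390,:390]=out[0]; M[:390,400:790]=out[1]; M[395:595,:600]=S
cv2.imwrite("pics/q3m.png",M)
```

```text
[428 136]
org 363 71
[279 133]
org 214 68
[306 152] org [281 140]
```

View pics/q3m.png

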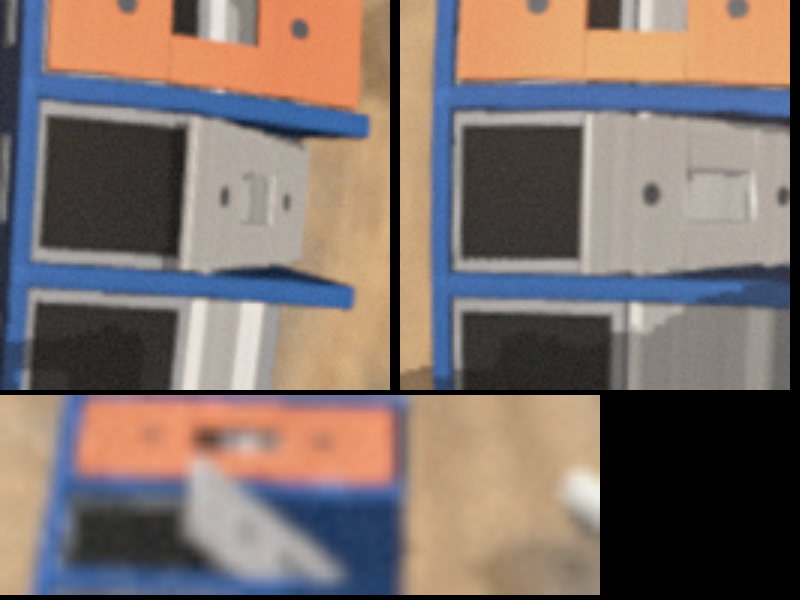

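Run:
```python
from go import *
A=load("q3a","wrist");B=load("q3b","wrist")
for n,a,b in (("dot1",(225,196),(651,194)),("dot2",(286,202),(783,195)),("edge",(186,195),(583,194)),("cornT",(192,120),(583,115)),("cornB",(182,270),(583,273)),("deckcorner",(40,100),(457,110)),("c-dot",(127,5),(538,5))):
    a=np.array(a)/3+[363,71]; b=(np.array(b)-[400,0])/3+[214,68]
    X,r=tri(A,a,B,b); rel=X-piv(1); print(n,X.round(4),round(r,4),"rel x,z",(rel@xd).round(4),rel[2].round(4))
```

```text
dot1 [0.5006 0.2806 0.0743] 0.0001 rel x,z 0.003 0.0043
dot2 [0.552  0.2786 0.0239] 0.0002 rel x,z 0.0544 -0.0461
edge [0.4783 0.281  0.0911] 0.0003 rel x,z -0.0193 0.0211
cornT [0.4789 0.308  0.0936] 0.0004 rel x,z -0.0198 0.0236
cornB [0.4779 0.2538 0.0915] 0.0002 rel x,z -0.0186 0.0215
deckcorner [0.4283 0.3135 0.0691] 0.0002 rel x,z -0.0706 -0.0009
c-dot [0.4601 0.3506 0.0746] 0.0002 rel x,z -0.0403 0.0046
```

```bash
cat >> go.py <<'E'
def grab3(i,end,pang,tang,ov,op=.13,dy=0.,f1=12,Fmax=10):
    "end=(x,z) of the mid-plane of the raised end rel. pivot, pang plate angle, tang tool angle, ov overlap"
    a=np.radians(tang); z=np.cos(a)*xd-np.sin(a)*up; nn=np.sin(a)*xd+np.cos(a)*up; D=tool(z,nn); b=np.radians(pang)
    m=piv(i)+xd*end[0]+up*end[1]+(np.cos(b)*xd-np.sin(b)*up)*ov/2+yd*dy; g=m+z*ov/2
    bot.set_gripper(op,f1); bot.goto(g-z*.07,D); bot.line_to(g-z*(ov+.004),max_speed=.08); st()
    k=ov+.004
    while k>0:
        k=max(0,k-.003); bot.line_to(g-z*k,max_speed=.03); F=np.array(bot.current_contact_force()); print(round(k,4),F.round(1),end="; ")
        if np.linalg.norm(F)>Fmax: print("CONTACT",end=" "); break
    print(); bot.set_gripper(0,f1); st()
    if bot.current_opening()<.025: print("MISSED"); return False
    p=np.array(bot.current_ee_pos()); bot.line_to(p-z*.02,max_speed=.05); st()
    bot.set_gripper(0,40); bot.line_to(p-z*.09,max_speed=.08); st()
    bot.line_to(np.r_[(p-z*.09)[:2],.29],max_speed=.15); st(); return bot.current_opening()>.025
E
python3 - <<'E'
from go import *
ok=grab3(1,(-.019,.0232),44.4,50,.013,dy=.0008)
if ok: over(1,.29); cam("side","v1s"); cam("wrist","v1w"); st()
E
```

```text
t 81.2 tcp [0.4769 0.2817 0.0971] F [ 1.   0.2 -0.2] op 0.133 g 0.0
0.014 [0.2 0.2 0.4]; 0.011 [0.6 0.6 1. ]; 0.008 [ 0.3 -0.6 -0.2]; 0.005 [-0.9  0.5 -0.1]; 0.002 [ 0.6 -0.9  0. ]; 0 [0.4 0.5 0. ]; 
t 83.0 tcp [0.4876 0.2814 0.0839] F [ 0.5  0.2 -0.7] op 0.05 g 11.9
t 83.5 tcp [0.4747 0.2821 0.0996] F [ 0.   0.6 -0.1] op 0.042 g 11.9
t 84.8 tcp [0.4296 0.2835 0.1522] F [-0.7  0.3 -1.8] op 0.04 g 39.9
t 85.8 tcp [0.4292 0.2833 0.2881] F [-0.3  0.9 -2.1] op 0.04 g 40.0
t 87.2 tcp [ 0.4284 -0.0478  0.2896] F [ 0.3  0.9 -1.9] op 0.034 g 39.9
```

Plate b is held (opening 0.04 = 4 mm, weight 2 N). Insert it in the middle pocket.

Run:
```python
from go import *
bot.line_to(np.r_[pocket(1)[:2],.21]); z=insert(1,z1=.126)
s=cam("side","v2s"); st()
# plate top end: white-ish column in the side view around the expected place
for zz in (.148,.16,.2): 
    P=pocket(1)+np.outer([-.028,.028],ry); P[:,2]=zz; print(zz,proj(s,P).round(1).tolist())
```

```text
0.189 [-0.2 -1.1 -1.4]; 0.185 [ 0.  -0.5 -1.6]; 0.181 [-0.1 -0.1 -2.2]; 0.177 [-0.2 -0.8 -2.1]; 0.173 [ 0.2 -0.8 -2.3]; 0.169 [-0.1 -0.5 -2.1]; 0.165 [ 0.3 -0.4 -2.2]; 0.161 [-0.2 -0.4 -1.9]; 0.157 [ 0.   1.  -2.4]; 0.153 [-0.1 -0.1 -3. ]; 0.149 [-0.8  0.1 -1.4]; 0.145 [-1.  -0.9 -1.6]; 0.141 [ 0.4 -0.3 -2.1]; 0.137 [-1.2  0.3 -1.8]; 0.133 [0.6 2.4 6.2]; 
t 92.5 tcp [ 0.4303 -0.0494  0.1349] F [0.6 2.4 6.2] op 0.037 g 40.0
t 92.5 tcp [ 0.4303 -0.0493  0.1349] F [-0.8  0.6  6.2] op 0.042 g 40.0
0.148 [[281.1, 212.6], [282.0, 198.2]]
0.16 [[280.9, 208.9], [281.8, 194.6]]
0.2 [[280.1, 196.2], [281.0, 182.1]]
```

```bash
cat >> go.py <<'E'
def release(op=.25):
    bot.set_gripper(op); bot.hold(.3); p=np.array(bot.current_ee_pos()); bot.line_to(p+[0,0,.13],max_speed=.12); st()
def tip2(i,Fm=3.5,zmin=-.038):
    Dp=tool([0,0,-1],yd); bot.set_gripper(0,20); p=piv(i)+.045*xd; z=.006
    bot.goto(p+up*.06,Dp); bot.line_to(p+up*z,max_speed=.1)
    while z>zmin:
        z-=.002; bot.line_to(p+up*z,max_speed=.03); f=bot.current_contact_force()[2]
        if abs(f)>1.5: print(round(z,3),round(f,1),end="; ")
        if f>Fm and z<-.02: break
    bot.hold(.2); bot.line_to(p+up*.08,max_speed=.08); print(); st()
def dots(i):
    D=tool([0,0,-1],[1,0,0]); V=[]
    for x in (.38,.53):
        bot.goto((x,piv(i)[1]-.06,.24),D); c=cam("wrist",f"d{i}_{int(x*100)}"); h=cv2.cvtColor(c["pixels"],cv2.COLOR_BGR2HSV)
        m=cv2.inRange(h,(3,90,50),(18,255,255))
        q=proj(c,piv(i)+np.array([-.005,0,.01]))[0].astype(int); box=np.zeros_like(m); cv2.rectangle(box,tuple(int(v) for v in q-[90,40]),tuple(int(v) for v in q+[90,40]),255,-1); m&=box
        ks,hi=cv2.findContours(m,cv2.RETR_CCOMP,cv2.CHAIN_APPROX_NONE)
        L=[]
        for k,hh in zip(ks,hi[0]):
            A=cv2.contourArea(k)
            if A>1000 or (hh[3]>=0 and A>4): L.append(("hole" if hh[3]>=0 else "plate",A,k[:,0].mean(0).round(1).tolist(),cv2.boundingRect(k)))
        print(x,L); V.append(c)
    return V
E
python3 - <<'E'
from go import *
release(); bot.goto((.46,.15,.29),tool([0,0,-1],yd)); tip2(2); dots(2); st()
E
```

```text
t 94.5 tcp [ 0.428  -0.0487  0.262 ] F [-0.1 -0.7 -0.3] op 0.25 g 0.0
-0.034 2.6; -0.036 5.9; 
t 104.8 tcp [0.545  0.3481 0.1492] F [ 0.1 -0.6  0.4] op 0.008 g 0.0
0.38 [('plate', 4761.5, [448.9, 125.5], (386, 95, 111, 81)), ('hole', 8.5, [442.7, 137.2], (441, 135, 4, 5)), ('hole', 14.5, [420.4, 135.8], (419, 133, 4, 7)), ('hole', 173.0, [430.6, 136.4], (425, 127, 12, 19)), ('hole', 8.0, [451.0, 126.5], (450, 124, 3, 6)), ('hole', 5.5, [335.3, 122.7], (334, 121, 4, 4)), ('hole', 8.5, [340.1, 99.8], (338, 98, 5, 5))]
0.53 [('plate', 4046.5, [298.6, 133.2], (258, 106, 86, 55)), ('hole', 20.0, [328.0, 133.5], (326, 130, 5, 8)), ('hole', 33.0, [282.6, 133.0], (280, 129, 7, 9)), ('hole', 403.0, [305.1, 133.3], (294, 124, 24, 20)), ('plate', 2164.0, [335.4, 116.3], (260, 93, 114, 81)), ('hole', 7.0, [357.5, 163.0], (356, 161, 4, 5)), ('hole', 21.5, [355.1, 164.9], (352, 161, 7, 8)), ('plate', 1679.0, [208.4, 128.8], (195, 93, 36, 81))]
t 106.9 tcp [0.5288 0.2904 0.2399] F [-0.   0.4  0.4] op 0.005 g 0.0
```

```bash
cat > c_pose.py <<'E'
from go import *
def pose(i,pa,pb):
    A=load(f"d{i}_38","wrist");B=load(f"d{i}_53","wrist"); X=[tri(A,a,B,b) for a,b in zip(pa,pb)]
    for x,r in X: rel=x-piv(i); print(x.round(4),round(r,4),(rel@xd).round(4),(rel@yd).round(4),rel[2].round(4))
    n_,f_=X[0][0],X[-1][0]; v=n_-f_; L=np.linalg.norm(v); v/=L; ang=np.degrees(np.arctan2(v[2],-(v@xd)))
    e=n_+v*(65-36)/1000-.002*np.array([np.sin(np.radians(ang)),0,np.cos(np.radians(ang))]); rel=e-piv(i)
    print("span",L.round(4),"ang",ang.round(1),"end rel",(rel@xd).round(4),rel[2].round(4),"dy",(rel@yd).round(4)); return (rel@xd,rel[2]),ang,rel@yd
E
python3 - <<'E'
from c_pose import *
pose(2,[(420.4,135.8),(430.6,136.4),(442.7,137.2)],[(282.6,133),(305.1,133.3),(328,133.5)])
E
```

```text
[0.4944 0.3504 0.0822] 0.0003 -0.006 0.0001 0.0122
[0.5171 0.3493 0.0548] 0.0 0.0167 -0.0001 -0.0152
[0.544  0.3484 0.0295] 0.0 0.0436 0.0001 -0.0405
span 0.0724 ang 46.7 end rel -0.0274 0.0319 dy 0.0001
```

Run:
```python
from go import *
ok=grab3(2,(-.0274,.0319),47.5,52,.018)
if ok: 
    over(2,.29); bot.line_to(np.r_[pocket(2)[:2],.21]); st(); insert(2,z1=.121)
```

```text
t 108.9 tcp [0.4714 0.3513 0.1058] F [0.1 0.4 0.2] op 0.129 g 0.0
0.019 [-0.   0.4  0.1]; 0.016 [-0.4  0.5 -0.3]; 0.013 [-0.5  0.2 -0.9]; 0.01 [-0.5  1.1  0.6]; 0.007 [ 0.  -0.2  0.3]; 0.004 [ 0.3 -0.2 -0.3]; 0.001 [-0.6  0.4 -0.5]; 0 [-0.3  1.   0.2]; 
t 111.2 tcp [0.4849 0.3508 0.0885] F [ 1.2 -0.8  0.4] op 0.053 g 11.9
t 111.7 tcp [0.473  0.3519 0.1054] F [1.  0.4 1.7] op 0.044 g 12.0
t 113.0 tcp [0.4286 0.3523 0.1576] F [ 0.1  0.5 -2.7] op 0.039 g 40.0
t 114.0 tcp [0.429  0.3525 0.2882] F [-0.4 -0.1 -2.1] op 0.04 g 40.0
t 115.9 tcp [0.4272 0.0214 0.2108] F [ 0.5 -0.1 -1.2] op 0.041 g 40.0
0.189 [-0.4 -0.3 -2.6]; 0.185 [ 0.1  0.1 -2.4]; 0.181 [ 0.2  0.  -1.8]; 0.177 [ 0.2 -0.4 -1.4]; 0.173 [ 0.9 -1.  -1.5]; 0.169 [-0.2  0.6 -2. ]; 0.165 [-0.3 -0.9 -2.3]; 0.161 [ 0.   0.6 -1.5]; 0.157 [-0.6 -0.1 -2.5]; 0.153 [-0.   0.4 -2.8]; 0.149 [-0.5 -0.2 -1.7]; 0.145 [-0.7  0.6 -2.3]; 0.141 [-0.2  0.3 -2.1]; 0.137 [ 0.4 -0.7 -2.4]; 0.133 [-0.5  0.3 -1.3]; 0.129 [ 0.6 -0.2  2.5]; 0.127 [-1.8 -0.  13.4]; 
t 121.0 tcp [0.4289 0.0206 0.1297] F [-1.8 -0.  13.4] op 0.039 g 40.1
```

```bash
cat > chk.py <<'E'
from go import *
def chk(car_,tag):
    "tops of standing plates in the side view vs prediction, and the tape in top/side"
    s=cam("side",tag+"s"); t=cam("top",tag+"t"); hs=cv2.cvtColor(s["pixels"],cv2.COLOR_BGR2HSV)
    for j in range(3):
        P=car_+ry*.07*(j-1)+np.outer([-.028,.028],ry); P[:,2]=.148; q=proj(s,P); c0=int(q[:,0].mean())
        print("pocket",j,"expect rows",q[:,1].round(1),"col",c0)
        for u in range(c0-3,c0+5):
            print(u,[tuple(int(v) for v in hs[r,u]) for r in range(int(q[1,1])-6,int(q[1,1])+6,2)])
    for n,c in (("side",s),("top",t)):
        h=cv2.cvtColor(c["pixels"],cv2.COLOR_BGR2HSV); m=cv2.inRange(h,(20,110,90),(32,255,255)); L=[]
        for k in cv2.findContours(m,0,1)[0]:
            if cv2.contourArea(k)>40: L.append((cv2.boundingRect(k),onz(c,[k[:,0].mean(0)],.067).round(3)[0,:2].tolist()))
        print(n,L)
E
python3 - <<'E'
from chk import *
release(); bot.goto((.36,.25,.33),tool([0,0,-1],[1,0,0])); chk(car,"k0")
E
```

```text
t 123.0 tcp [0.4263 0.0212 0.256 ] F [-0.3  0.7  0.2] op 0.248 g 0.0
pocket 0 expect rows [232.3 216.4] col 280
277 [(13, 132, 222), (12, 137, 227), (12, 149, 228), (12, 146, 225), (12, 156, 224), (11, 160, 226)]
278 [(12, 166, 227), (12, 170, 228), (11, 176, 225), (11, 176, 219), (11, 179, 220), (11, 181, 221)]
279 [(11, 183, 220), (11, 191, 216), (11, 181, 218), (11, 184, 211), (12, 173, 215), (13, 169, 219)]
280 [(9, 159, 212), (10, 168, 204), (10, 176, 200), (13, 163, 217), (16, 149, 228), (18, 144, 231)]
281 [(7, 86, 210), (8, 90, 193), (9, 130, 175), (15, 130, 204), (17, 132, 224), (19, 129, 229)]
282 [(5, 22, 205), (8, 28, 184), (6, 48, 137), (18, 75, 149), (19, 91, 157), (19, 95, 167)]
283 [(0, 5, 147), (40, 6, 132), (150, 3, 98), (0, 5, 98), (175, 15, 103), (9, 16, 111)]
284 [(8, 54, 109), (8, 41, 93), (4, 26, 78), (0, 25, 82), (175, 18, 86), (8, 38, 106)]
pocket 1 expect rows [212.6 198.2] col 281
278 [(17, 86, 127), (16, 84, 127), (16, 82, 137), (19, 84, 128), (14, 94, 138), (12, 161, 208)]
279 [(16, 90, 127), (17, 86, 128), (17, 89, 126), (17, 82, 133), (14, 97, 139), (12
[... 2256 characters left out ...]
 158, 17, 34), [1.144, 0.193]), ((572, 149, 14, 26), [1.363, 0.26]), ((591, 146, 19, 31), [1.451, 0.281]), ((492, 126, 25, 33), [1.162, 0.385]), ((617, 104, 20, 25), [1.7, 0.58]), ((527, 104, 16, 40), [1.323, 0.518]), ((606, 96, 11, 10), [1.711, 0.709]), ((481, 94, 12, 23), [1.186, 0.661]), ((485, 88, 12, 18), [1.232, 0.745]), ((500, 86, 11, 22), [1.286, 0.748]), ((506, 81, 16, 41), [1.309, 0.699]), ((547, 68, 32, 55), [1.516, 0.73]), ((362, 29, 8, 11), [0.778, 1.468]), ((502, 6, 8, 27), [1.637, 1.778]), ((483, 0, 10, 26), [1.56, 1.884]), ((473, 0, 13, 24), [1.524, 1.905])]
top [((509, 250, 32, 13), [0.426, -0.393]), ((464, 242, 7, 24), [0.433, -0.258]), ((245, 119, 38, 37), [0.728, 0.228])]
```

Run:
```python
from chk import *
from slide import push_home
k=np.array([.4242,.1013,.045])
bot.set_gripper(.4,20); bot.goto(k+[0,0,.16],Dr); bot.line_to(k,max_speed=.08); st()
bot.set_gripper(0,20); st()
s=push_home(k,.098,.118,Fm=13); bot.hold(.2); st(); print("home before",np.load("home.npy").round(4))
p=np.array(bot.current_ee_pos()); bot.line_to(p,max_speed=.02); st()
bot.set_gripper(.4); st(); bot.line_to(p+[0,0,.17],max_speed=.1)
bot.goto((.40,.10,.30),tool([0,0,-1],[1,0,0])); w=cam("wrist","e2w")
bot.goto((.44,-.19,.33),tool([0,0,-1],[1,0,0])); v=cam("wrist","e3w")
from det import blobs
print([blobs(w,"white",.073,(.38,.46,-.05,.12),40)]); print(blobs(v,"orange",.073,(.38,.47,-.35,.12),60),blobs(v,"yellow",.026,(.38,.47,-.35,.12),30))
```

```text
t 127.5 tcp [0.4245 0.1013 0.0454] F [ 0.4  0.4 -0.3] op 0.402 g 0.0
t 127.9 tcp [0.4242 0.1013 0.0451] F [-1.   0.5  1.9] op 0.167 g 20.0
home at 0.11 f -17.2
t 131.9 tcp [ 0.4269 -0.0052  0.0451] F [ 2.2 17.7  8.5] op 0.165 g 20.0
home before [ 0.4269 -0.0066  0.04  ]
t 132.2 tcp [ 0.4269 -0.0051  0.0451] F [1.3 3.6 4. ] op 0.166 g 20.0
t 132.8 tcp [ 0.4267 -0.0053  0.0449] F [ 0.4  0.1 -0.4] op 0.4 g 0.0
[[('white', [422.9, 49.9, 51.7, 5.4, -89.1], [333.1, 215.0])]]
[('orange', [432.2, -155.1, 219.6, 38.8, -89.0], [310.0, 149.0])] []
```

Run:
```python
from chk import *
k=np.array([.4265,-.0052,.045]); st()
bot.set_gripper(0,20); b=k-d*.032
bot.goto(b+[0,0,.2],Dr); bot.line_to(b,max_speed=.1); u=.008
while u<.03:
    u+=.001; bot.line_to(b+d*u,max_speed=.02); F=np.array(bot.current_contact_force()); p=np.array(bot.current_ee_pos()); print(round(u,3),round(p[1],4),F.round(1)[:2],end="; ")
    if F@d<-24: break
print(); bot.line_to(b,max_speed=.05); bot.line_to(b+[0,0,.2]); bot.goto((.36,.28,.33),tool([0,0,-1],[1,0,0])); st()
t=cam("top","f0t"); s=cam("side","f0s"); h=cv2.cvtColor(t["pixels"],cv2.COLOR_BGR2HSV)
m=cv2.inRange(h,(20,110,90),(32,255,255))
for k in cv2.findContours(m,0,1)[0]:
    if cv2.contourArea(k)>40: print(cv2.boundingRect(k),onz(t,[k[:,0].mean(0)],.067).round(3)[0,:2])
```

```text
t 136.4 tcp [ 0.4401 -0.189   0.3297] F [-0.5  0.7  0.2] op 0.4 g 0.0
0.009 0.0177 [-0.  -0.5]; 0.01 0.0168 [-0.2  0. ]; 0.011 0.0158 [0.8 0.3]; 0.012 0.0148 [0.1 0.4]; 0.013 0.0137 [0.2 0.3]; 0.014 0.0128 [0.3 0.3]; 0.015 0.0117 [-0.3 -0.5]; 0.016 0.0108 [0.1 0.4]; 0.017 0.0106 [0.3 4.2]; 0.018 0.0105 [0.2 9.8]; 0.019 0.0105 [ 0.9 13.6]; 0.02 0.0104 [ 1.5 16.9]; 0.021 0.0104 [ 2.  21.8]; 0.022 0.0103 [ 1.7 27.1]; 
t 147.2 tcp [0.3602 0.2793 0.3292] F [ 0.7 -1.   0.1] op 0.002 g 0.0
(509, 250, 32, 13) [ 0.426 -0.393]
(450, 249, 27, 6) [ 0.438 -0.249]
(245, 119, 38, 37) [0.728 0.228]
```

Run:
```python
from chk import *
s=load("f0s","side"); h=cv2.cvtColor(s["pixels"],cv2.COLOR_BGR2HSV); c2=car+d*.1065
for j in range(3):
    P=c2+ry*.07*(j-1)+np.outer([-.028,.028],ry); P[:,2]=.148; q=proj(s,P); c0=int(round(q[:,0].mean())); r0=int(q[1,1])
    print(j,q[:,1].round(1),[[tuple(int(v) for v in h[r,c]) for r in range(r0-4,r0+7,2)] for c in (c0,c0+1,c0+2)])
print(np.round(bot.current_joint_vel(),3)); print(bot.job_done())
```

```text
0 [266.6 247.8] [[(10, 174, 208), (10, 174, 214), (11, 171, 209), (15, 160, 209), (16, 153, 227), (17, 147, 232)], [(9, 106, 209), (9, 137, 197), (11, 135, 199), (17, 135, 212), (18, 138, 225), (18, 136, 229)], [(6, 33, 195), (7, 65, 158), (9, 69, 158), (18, 91, 162), (17, 99, 157), (19, 103, 164)]]
1 [243.4 226.6] [[(11, 78, 156), (7, 56, 123), (176, 18, 116), (8, 13, 154), (10, 71, 193), (10, 76, 199)], [(12, 116, 200), (10, 110, 150), (8, 59, 138), (5, 17, 184), (8, 26, 198), (7, 22, 197)], [(9, 130, 176), (10, 146, 124), (8, 98, 125), (10, 39, 152), (7, 16, 143), (10, 16, 146)]]
2 [222.6 207.4] [[(16, 83, 213), (16, 82, 211), (16, 91, 205), (12, 105, 199), (12, 109, 206), (12, 113, 209)], [(15, 85, 207), (16, 84, 204), (15, 90, 209), (10, 122, 213), (9, 129, 210), (9, 131, 206)], [(16, 85, 201), (16, 87, 202), (15, 94, 196), (12, 112, 193), (11, 118, 182), (11, 119, 170)]]
[-0.002 -0.002 -0.001  0.001 -0.001  0.004]
the job is handed in; nothing more can be done
None
```

The job is handed in at about 147 s: the tape is on the bench clear of the rail, the carriage ran to the stop and back first, all three plates stand fully down in their own pockets, and the carriage is hard against the yellow stop (the white plate slid down off the ramp at the first grasp and was pushed back up and loaded, and the pen was never touched).

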